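Put the bath salts and candles on their display plinths

TASK

Set up the display: stand the two bath-salt jars on the square plinths and the two candle tins on the round ones, each upright and in the middle of the plinth whose felt has its own colour (the pink or blue salt, the teal or brown lid). Set them down gently, never dropping them, let go of them, and leave the ribbon spool and the straw pot of buds where they are.

Things in the scene. Friction and masses are not known exactly. Their poses are not given: they have to be found in the camera images.
- pink_jar: Glass jar of pink bath salt with a flat cork and a paper tag on a string, loose, standing upright; 74 mm high over the cork, round glass body 51 mm in diameter, graspable from 5 to 45 mm above its underside, 0.11 to 0.18 kg. Origin: centre of the underside; z up.
- blue_jar: Glass jar of blue bath salt with a flat cork and a paper tag on a string, loose, standing upright; 60 mm high over the cork, round glass body 51 mm in diameter, graspable from 5 to 40 mm above its underside, 0.11 to 0.18 kg. Origin: centre of the underside; z up.
- teal_tin: Low round white candle tin with a dark teal lid, closed for good, loose, lid up; 65 mm in diameter, 35 mm high, 0.10 to 0.17 kg. Origin: centre of the underside; z up.
- brown_tin: Low round white candle tin with a copper-brown lid, closed for good, loose, lid up; 65 mm in diameter, 35 mm high, 0.10 to 0.17 kg. Origin: centre of the underside; z up.
- pink_plinth: Square display plinth of pale wood with a pink felt top, 88 x 88 mm, fixed to the table; its felt top is flat, 18 mm above the table. The pink jar belongs on it. Origin: centre of the underside; z up.
- blue_plinth: Square display plinth of pale wood with a blue felt top, 88 x 88 mm, fixed to the table; its felt top is flat, 18 mm above the table. The blue jar belongs on it. Origin: centre of the underside; z up.
- teal_plinth: Round display plinth of pale wood with a dark teal felt top, 92 mm in diameter, fixed to the table; its felt top is flat, 18 mm above the table. The teal-lidded tin belongs on it. Origin: centre of the underside; z up.
- brown_plinth: Round display plinth of pale wood with a brown felt top, 92 mm in diameter, fixed to the table; its felt top is flat, 18 mm above the table. The brown-lidded tin belongs on it. Origin: centre of the underside; z up.
- spool: Spool of red ribbon with pale round flanges, loose, lying flat; 68 mm in diameter, 15 mm high. To be left where it lies. Origin: centre of the underside; z up.
- straw_pot: Small coiled straw pot full of dried purple buds, loose; 76 mm in diameter, 49 mm high. To be left where it stands. Origin: centre of the underside; z up.
There are look-alikes about, which are no part of the job. Leave any green look-alike of the brown_tin alone.

How it is judged:
By the outcome, as a careful person would: the job done as asked, in the order asked, and still so for the second after the job is handed in, with the robot touching nothing.
It also fails if it takes over 109 s, if anything falls off the work surface, if the arm or the gripper's body presses on something with over 40 N, if the wrist force passes 120 N, or if a joint passes its speed limit or range.

ROBOT

A 7-joint arm with a two-finger parallel gripper is mounted at the origin on a cart in front of the work surface, level with it; the furniture and walls round the work are solid. World frame = base frame: x ahead of the robot, y to its left, z up, the work surface at z = 0. Lengths are in mm, angles in rad, forces in N, time in s.
With the tool pointing down it reaches from about 400 to 850 mm from the base axis. Payload 4.5 kg.
Tool frame: the origin (TCP) lies on the centre line of the jaws, within the pads' length; the fingertips stand 17 mm ahead of it and the grasp point (between the pads) lies 2 mm behind it; z points along the fingers, y is the line along which they close (so a half turn about z gives the same grasp; the last joint's range is limited). The gripper opens to 85 mm and grips with 20 to 120 N. Pads are 22 mm wide; open, the fingers measure 114 mm over their backs; the gripper's body (76 mm by 85 mm) begins 54 mm behind the grasp point. The pads swing forward as they close: fully open they stand 13 mm farther back than shut.
Start: joints at [-1.181, 0.689, -0.195, 1.565, 0.157, 0.902, -0.215], TCP at [217.694, 585.885, 248.317] pointing down, gripper open.
Joint ranges: [-3.01, 3.01], [-0.46, 2.08], [-1.47, 1.51], [0.13, 2.56], [-1, 4.14], [0.04, 2.09], [-2.66, 2.66]. Speed limits (rad/s): [2.57, 2.57, 3.14, 3.14, 3.14, 3.14, 3.14].

INTERFACE

Orientations are given as a unit quaternion [x, y, z, w].
In Python, from workcell import env gives the robot as it stands. The module is installed in compiled form; this text tells all that it offers.
- The arm moves only by the shell command python3 -m crank 'ROWS' [FORCE]. ROWS is JSON, a list of rows, each an object with "twist": the turn, a rotation vector about the world's x, y, z in rad, a list of three; "travel": the shift along the world's x, y, z in mm, a list of three; "jaw": the finger opening in mm, from 0 to 85.4. In form: [{"twist": [rx, ry, rz], "travel": [x, y, z], "jaw": jaw}, ...]. A call has exactly 5 rows; each row is the pose to reach, as a shift and turn from the pose commanded when the call began; what a row does not reach only later rows make up. A row lasts 1/8 s, in which the tool goes at most 62.5 mm and 10.7 degrees, less where a joint would pass 70% of its speed; a pose out of reach is approached as far as the arm can. A call with a gripper value outside its range is refused whole. The fingers move at their own pace and stop on an object; FORCE is the grip in N (left out, the last holds). Time passes only in rows, so rows that repeat a pose let the fingers close, or fill a call up. It gives the time, the measured TCP pose, the force, the opening and the grip force at its end, in the units of the state.
- env.get_state(): the state, without advancing time (a new reading comes with each control period).
- env.snapshot(name): name is "scene" or "top" or "wrist"; returns the picture (384x512x3 uint8, blue, green, red); there is no depth.
- env.camera_params(name): a dict with "vertical_fov" (degrees; the focal length in pixels is half the picture's height over the tangent of half this angle, whatever the lens; pixels are square), "cx", "cy" (the principal point, pixels), "R" (3x3) and "t" (3): a world point X has camera coordinates R X + t; the wrist camera has in their place "T_tool_cam" (4x4, takes a point from camera to tool coordinates, whose origin is the TCP and whose axes are the flange's). Camera axes: x right, y down, z forward; pixel columns grow to the right and rows downward; lengths in mm; the calibration is good to about 2 mm. A picture is of the moment at which its call begins: read the wrist's pose just before it. camera_params takes no time and is no camera call.
- env.finish_job(): hands the job in; it is judged then, once.
The state is a dict: "clock": time; "joint_positions": joint angles; "qd": joint speeds; "effort": joint torques, N m; "eef_pos": TCP position; "tool_rot": TCP orientation; "force": force on the tool from outside, world axes, zero at the start; "moment": the same for the moment, N m; "gripper_width": finger opening in mm; "grasp_force": force on a finger pad.
Only numpy, scipy, OpenCV 4.12 (cv2) and the standard library are available. Lean on these libraries where they do the work, as an engineer would, in place of code of your own. Each camera call takes 0.05 s, during which the arm holds its last target. There are 200 camera calls.

## Working session

There is one attempt and no reset: what is moved stays moved. The work goes in short steps, Python scripts to look and compute and a shell command to move; the robot and the scene stay as the last step left them, time stands still between calls to the robot, and variables do not carry over. Pictures are saved under pics/ and viewed, at most 17 in all, crops included, and the job is handed in when it is done.

```bash
mkdir -p pics
python3 - <<'E'
from workcell import env
import cv2,json
s=env.get_state(); print(s['clock'],s['eef_pos'],s['tool_rot'],s['gripper_width'])
for n in("top","scene"):
    cv2.imwrite(f"pics/{n}0.png",env.snapshot(n)); print(n,env.camera_params(n))
print(env.camera_params("wrist"))
E
```

```text
0.0 [217.55695785 585.22064389 247.44832669] [ 1.76933287e-01  9.84222374e-01 -9.59007201e-04 -1.08157313e-04] 85.49915667526443
top {'vertical_fov': 52.97428597932936, 'cx': 256.0431677519377, 'cy': 196.55061956720084, 'R': array([[-0.01690229, -0.99983106,  0.00722255],
       [-0.98672939,  0.01551323, -0.16163058],
       [ 0.16149123, -0.00985863, -0.9868249 ]]), 't': array([   8.7014622 ,  499.41479607, 1047.20700257])}
scene {'vertical_fov': 55.7633267877987, 'cx': 250.99306553682877, 'cy': 194.3865475552026, 'R': array([[ 0.88107731, -0.47295653, -0.00385871],
       [-0.3040287 , -0.56009202, -0.77062538],
       [ 0.36231107,  0.6801537 , -0.63727673]]), 't': array([-452.34682253,  198.53727391, 1153.84728593])}
{'vertical_fov': 69.90712800304037, 'cx': 257.37375952396394, 'cy': 192.5467946477106, 'T_tool_cam': array([[ 1.03020243e-03, -9.56266248e-01, -2.92495815e-01,
         7.51155371e+01],
       [ 9.99999416e-01,  8.89318850e-04,  6.14628362e-04,
         2.65275551e-01],
       [-3.27626315e-04, -2.92496278e-01,  9.56266605e-01,
        -1.25477653e+02],
       [ 0.00000000e+00,  0.00000000e+00,  0.00000000e+00,
         1.00000000e+00]])}
```

View pics/top0.png

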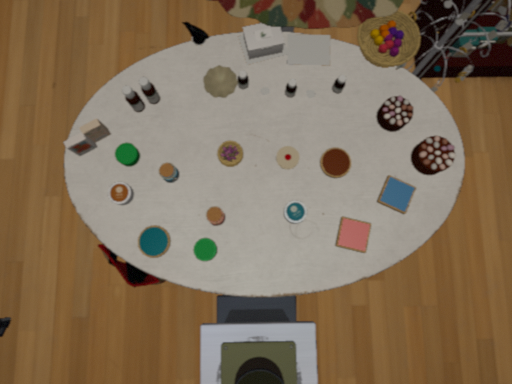

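View pics/scene0.png

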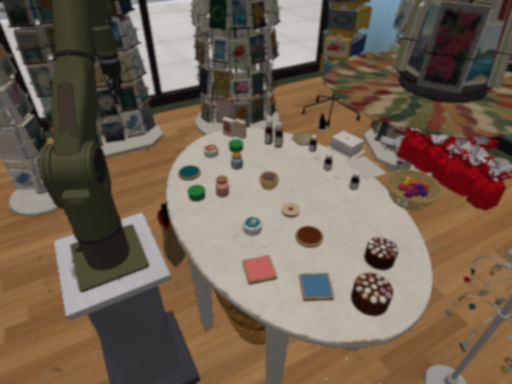

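Top view: pink jar (215,215), blue jar (169,172), brown tin (121,193), teal tin (295,212); plinths are teal (154,241), brown (335,162), pink (353,235) and blue (396,194). The green tins are at (127,154) and (206,249). I'll zoom in on the faint ring at (305,228) and the left cluster.

Run:
```python
import cv2,numpy as np
a=cv2.imread("pics/top0.png")
A=cv2.resize(a[130:270,95:245],None,fx=4,fy=4,interpolation=cv2.INTER_CUBIC)
B=cv2.resize(a[140:260,270:420],None,fx=2,fy=2)[:,:200]
cv2.imwrite("pics/c0.png",cv2.copyMakeBorder(A,0,0,0,200,0)); 
C=cv2.copyMakeBorder(A,0,0,0,200,0);C[:240,600:]=B;cv2.imwrite("pics/c0.png",C)
```

```text
(no output)
```

View pics/c0.png

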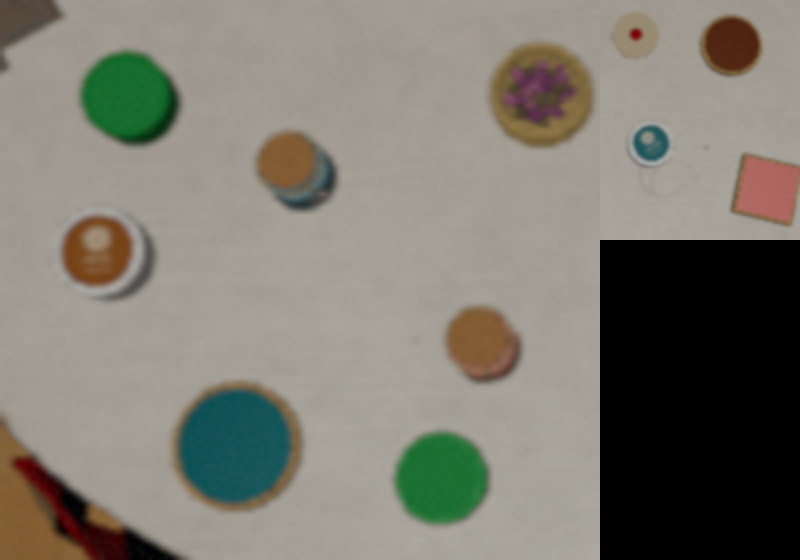

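The crop confirms the jars by the salt colour below their corks. The ring at (305,228) is only a mark on the table. Next I'll measure positions.

```bash
cat > h.py <<'E'
import cv2,numpy as np
from workcell import env
from scipy.spatial.transform import Rotation as Ro
def cam(n,state=None):
    p=env.camera_params(n)
    if n=="wrist":
        T=np.array(p["T_tool_cam"]);Rt=Ro.from_quat(state["tool_rot"]).as_matrix()
        R=(Rt@T[:3,:3]).T; C=Rt@T[:3,3]+np.array(state["eef_pos"]); t=-R@C
    else: R,t=np.array(p["R"]),np.array(p["t"])
    return 192/np.tan(np.radians(p["vertical_fov"]/2)),p["cx"],p["cy"],R,t
def ray(c,u,v,z):
    f,cx,cy,R,t=c; d=R.T@[(u-cx)/f,(v-cy)/f,1]; C=-R.T@t
    return (C+d*(z-C[2])/d[2])[:2]
def proj(c,X):
    f,cx,cy,R,t=c; q=R@np.array(X)+t; return np.array([cx+f*q[0]/q[2],cy+f*q[1]/q[2]])
def blob(img,c,seed,z,tol=40,r=60):
    # connected region near the seed colour; contour cast onto plane z; fit
    u,v=map(int,seed); ref=np.median(img[v-1:v+2,u-1:u+2].reshape(-1,3),0)
    lab=cv2.cvtColor(img,cv2.COLOR_BGR2LAB).astype(float)
    l0=cv2.cvtColor(np.uint8([[ref]]),cv2.COLOR_BGR2LAB)[0,0].astype(float)
    m=(np.linalg.norm((lab-l0)*[.5,1.5,1.5],axis=2)<tol).astype(np.uint8)
    n,L,s,ce=cv2.connectedComponentsWithStats(m)
    k=(L==L[v,u]).astype(np.uint8)
    cs,_=cv2.findContours(k,cv2.RETR_EXTERNAL,cv2.CHAIN_APPROX_NONE)
    P=np.float32([ray(c,*q[0],z) for q in max(cs,key=cv2.contourArea)])
    (x,y),rr=cv2.minEnclosingCircle(P); box=cv2.minAreaRect(P)
    return np.round([x,y,rr],1),np.round([*box[0],*box[1],box[2]],1)
E
python3 - <<'E'
from h import *
a=cv2.imread("pics/top0.png");c=cam("top")
for n,s,z in [("pinkjar",(215,215),74),("bluejar",(167,170),60),("browntin",(121,196),35),("tealtin",(297,214),35),("pinkpl",(353,235),18),("bluepl",(396,194),18),("tealpl",(154,241),18),("brownpl",(335,162),18),("green1",(127,154),35),("green2",(206,249),35),("spool",(283,157),15),("pot",(221,153),49)]:
    print(n,*blob(a,c,s,z,20))
E
```

```text
pinkjar [445.7 113.6  22.8] [445.2 114.4  44.6  40.1  44.5]
bluejar [576.8 251.5  19.5] [577.3 250.6  36.   36.5  62.4]
browntin [519.2 389.5  23.8] [519.  389.6  45.7  45.3  46.1]
tealtin [ 457.2 -109.2   24.6] [ 457.4 -108.8   45.5   45.5   89.1]
pinkpl [ 391.1 -275.1   53.5] [ 391.  -274.9   78.4   78.4   75.6]
bluepl [ 506.1 -407.6   51.5] [ 505.3 -407.6   75.4   76.5   63.7]
tealpl [380.5 293.   39.2] [379.4 292.2  76.5  75.8  89.1]
brownpl [ 602.9 -234.1   40.1] [ 602.7 -234.8   78.4   76.3   23.7]
green1 [632.7 373.8  30.7] [632.2 373.4  58.5  56.6  89.2]
green2 [354.8 144.9  30.2] [355.4 145.8  58.4  55.   89.1]
spool [656.1 -25.5 592.7] [ 628.   -26.9  837.8 1163.6   12.8]
pot [627.4  75.6  31.4] [629.4  74.9  56.2  55.8  56.5]
```

```bash
python3 -m crank '[{"twist":[0,0,0],"travel":[25,-52,0],"jaw":85},{"twist":[0,0,0],"travel":[50,-104,0],"jaw":85},{"twist":[0,0,0],"travel":[75,-156,0],"jaw":85},{"twist":[0,0,0],"travel":[100,-208,0],"jaw":85},{"twist":[0,0,0],"travel":[125,-260,0],"jaw":85}]' 40
python3 -m crank '[{"twist":[0,0,0],"travel":[25,-52,-15],"jaw":85},{"twist":[0,0,0],"travel":[50,-104,-30],"jaw":85},{"twist":[0,0,0],"travel":[76,-157,-44],"jaw":85},{"twist":[0,0,0],"travel":[102,-211,-58],"jaw":85},{"twist":[0,0,0],"travel":[102,-211,-58],"jaw":85}]'
python3 - <<'E'
from h import *
s=env.get_state();cv2.imwrite("pics/w1.png",env.snapshot("wrist"));print(s["clock"],s["eef_pos"],s["tool_rot"],s["joint_positions"],s["force"])
np.save("w1.npy",np.r_[s["eef_pos"],s["tool_rot"]])
E
```

```text
clock: 0.72
eef_pos: [343.3, 324.0, 248.2]
tool_rot: [0.177, 0.984, -0.0, 0.0]
force: [1.4, -0.1, 0.6]
gripper_width: 85.0
grasp_force: 0.0
clock: 1.35
eef_pos: [445.6, 108.6, 189.1]
tool_rot: [0.182, 0.983, -0.002, -0.001]
force: [-0.4, 0.9, 0.4]
gripper_width: 85.3
grasp_force: 0.0
1.35 [445.61753732 108.64434551 189.0694433 ] [ 1.82411188e-01  9.83219729e-01 -2.15191037e-03 -7.02392619e-04] [-0.19490772  0.58698108 -0.22743671  2.11020194  0.28238645  0.4761791
  0.56583203] [-0.39509075  0.9047602   0.35224653]
```

View pics/w1.png

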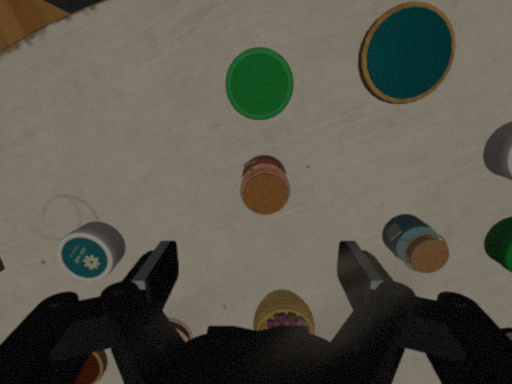

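Wrist view: pink jar's cork at (264,192), blue's at (428,252), teal tin (88,252), teal plinth (408,52). The view is wide and clear, so I'll measure again now that the arm has settled.

Run:
```python
from h import *
env.snapshot("scene")
s=env.get_state();a=env.snapshot("wrist");cv2.imwrite("pics/w2.png",a);print(s["clock"],s["eef_pos"],s["tool_rot"])
c=cam("wrist",s)
for n,X in [("pj",(445,114,74)),("bj",(577,251,60)),("tt",(457,-109,35)),("tp",(380,292.5,18))]:
    u=proj(c,X);print(n,u.round(),end=" ")
    try: print(*blob(a,c,u,X[2],20))
    except Exception as e: print(e)
```

```text
1.45 [444.64293781 114.50132821 190.04290013] [ 1.77853872e-01  9.84056836e-01  7.53374434e-05 -3.71816836e-04]
pj [257. 194.] [443.2 116.1  24.4] [443.7 116.8  44.3  47.   69.6]
bj [423. 259.] [571.9 247.2  24.9] [571.3 247.3  47.3  45.9  69.6]
tt [ 79. 258.] [ 457.1 -109.6   26.1] [ 457.2 -109.5   51.1   51.3   58.8]
tp [403.  58.] [380.7 291.4  40.5] [380.8 291.6  79.6  80.3  75.9]
```

```bash
python3 -m crank '[{"twist":[0,0,0],"travel":[-1,1,-45],"jaw":85},{"twist":[0,0,0],"travel":[-1,1,-90],"jaw":85},{"twist":[0,0,0],"travel":[-1,1,-125],"jaw":85},{"twist":[0,0,0],"travel":[-1,1,-150],"jaw":85},{"twist":[0,0,0],"travel":[-1,1,-160],"jaw":85}]' 40
python3 -m crank '[{"twist":[0,0,0],"travel":[0,0,0],"jaw":70},{"twist":[0,0,0],"travel":[0,0,0],"jaw":55},{"twist":[0,0,0],"travel":[0,0,0],"jaw":40},{"twist":[0,0,0],"travel":[0,0,0],"jaw":40},{"twist":[0,0,0],"travel":[0,0,0],"jaw":40}]' 40
```

```text
clock: 2.12
eef_pos: [443.3, 118.7, 29.7]
tool_rot: [0.175, 0.985, -0.0, -0.002]
force: [-0.4, -0.2, -0.2]
gripper_width: 84.7
grasp_force: 0.0
clock: 2.75
eef_pos: [444.6, 116.9, 31.8]
tool_rot: [0.177, 0.984, 0.001, -0.0]
force: [-1.0, 1.6, 7.0]
gripper_width: 50.0
grasp_force: 41.8
```

```bash
python3 -m crank '[{"twist":[0,0,0],"travel":[0,0,10],"jaw":40},{"twist":[0,0,0],"travel":[0,0,40],"jaw":40},{"twist":[0,0,0],"travel":[0,0,80],"jaw":40},{"twist":[0,0,0],"travel":[0,0,110],"jaw":40},{"twist":[0,0,0],"travel":[0,-20,110],"jaw":40}]'
python3 -m crank '[{"twist":[0,0,0],"travel":[-5,-40,0],"jaw":40},{"twist":[0,0,0],"travel":[-12,-90,0],"jaw":40},{"twist":[0,0,0],"travel":[-19,-140,0],"jaw":40},{"twist":[0,0,0],"travel":[-26,-190,0],"jaw":40},{"twist":[0,0,0],"travel":[-33,-240,0],"jaw":40}]'
python3 -m crank '[{"twist":[0,0,0],"travel":[-7,-50,0],"jaw":40},{"twist":[0,0,0],"travel":[-14,-95,0],"jaw":40},{"twist":[0,0,0],"travel":[-19,-120,0],"jaw":40},{"twist":[0,0,0],"travel":[-20,-131,0],"jaw":40},{"twist":[0,0,0],"travel":[-20,-131,0],"jaw":40}]'
python3 - <<'E'
from h import *
env.snapshot("scene")
s=env.get_state();a=env.snapshot("wrist");cv2.imwrite("pics/w3.png",a);print(s["clock"],s["eef_pos"],s["tool_rot"],s["grasp_force"],s["joint_positions"])
np.save("w3.npy",np.r_[s["eef_pos"],s["tool_rot"]])
E
```

```text
clock: 3.38
eef_pos: [446.1, 97.5, 143.7]
tool_rot: [0.176, 0.984, 0.002, 0.002]
force: [0.9, 0.4, -2.3]
gripper_width: 50.0
grasp_force: 42.0
clock: 4.0
eef_pos: [411.0, -145.9, 141.5]
tool_rot: [0.177, 0.984, -0.001, -0.0]
force: [0.1, 0.6, -2.0]
gripper_width: 49.8
grasp_force: 42.0
clock: 4.62
eef_pos: [391.5, -275.0, 141.2]
tool_rot: [0.177, 0.984, -0.0, -0.0]
force: [-0.2, 1.3, -1.4]
gripper_width: 50.1
grasp_force: 42.0
4.675 [ 391.7925265  -273.96123117  141.16972078] [ 1.76469633e-01  9.84305944e-01  4.85702629e-05 -5.24564663e-04] 42.02823221683502 [ 0.75331483  0.70823519 -0.38481056  2.09123774  0.59625621  0.45023451
  1.12214991]
```

View pics/w3.png

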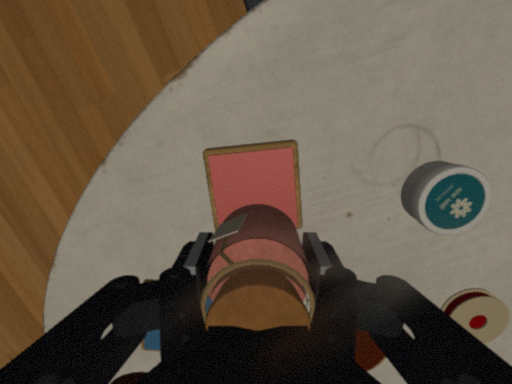

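The jar hangs upright in the grip. The plinth's far corners are at about (204,150) and (298,140), and the far edge of the jar's foot is near (258,206).

Run:
```python
from h import *
q=np.load("w3.npy");c=cam("wrist",dict(eef_pos=q[:3],tool_rot=q[3:]))
a=cv2.imread("pics/w3.png")
hsv=cv2.cvtColor(a,cv2.COLOR_BGR2HSV)
TL,TR=ray(c,205,150.5,18),ray(c,297.5,140.5,18);e=TR-TL;print(TL,TR,np.linalg.norm(e))
C1,C2=[ray(c,*p,18) for p in((212,226),(301,226))]
e/=np.linalg.norm(e);n=np.array([-e[1],e[0]]);n*=np.sign(n@(C1-TL));print("edge dirs",e,(C1-TL)/np.linalg.norm(C1-TL),(C2-TR)/np.linalg.norm(C2-TR))
print("centre",(TL+TR)/2+44*n)
for z in(109,111):
  F=ray(c,258,206,z);print("foot far",F)
  x=Ro.from_quat(q[3:]).as_matrix()[:2,0];print("jar",F-25.5*x)
```

```text
[ 338.9912646  -304.51398021] [ 359.45920996 -223.29644676] 83.75693719400262
edge dirs [0.24437314 0.96968127] [ 0.95031757 -0.31128206] [ 0.96378105 -0.26669474]
centre [ 391.89121328 -274.65763145]
foot far [ 374.84709216 -266.8787866 ]
jar [ 398.75886003 -275.73749083]
foot far [ 374.17159714 -266.63499347]
jar [ 398.08336501 -275.4936977 ]
```

```bash
python3 -m crank '[{"twist":[0,0,0],"travel":[-1,0,-30],"jaw":40},{"twist":[0,0,0],"travel":[-1,0,-60],"jaw":40},{"twist":[0,0,0],"travel":[-1,0,-78],"jaw":40},{"twist":[0,0,0],"travel":[-1,0,-85],"jaw":40},{"twist":[0,0,0],"travel":[-1,0,-88],"jaw":40}]'
python3 -m crank '[{"twist":[0,0,0],"travel":[0,0,-1],"jaw":40},{"twist":[0,0,0],"travel":[0,0,-2],"jaw":40},{"twist":[0,0,0],"travel":[0,0,-3],"jaw":40},{"twist":[0,0,0],"travel":[0,0,-3.5],"jaw":40},{"twist":[0,0,0],"travel":[0,0,-3.5],"jaw":40}]'
```

```text
clock: 5.35
eef_pos: [391.0, -274.0, 53.0]
tool_rot: [0.176, 0.984, -0.0, -0.001]
force: [0.5, 0.0, -1.3]
gripper_width: 49.6
grasp_force: 42.0
clock: 5.98
eef_pos: [390.6, -275.1, 49.8]
tool_rot: [0.177, 0.984, -0.0, -0.0]
force: [0.5, 0.6, 4.6]
gripper_width: 49.7
grasp_force: 42.5
```

```bash
python3 -m crank '[{"twist":[0,0,0],"travel":[0,0,0],"jaw":53},{"twist":[0,0,0],"travel":[0,0,0],"jaw":60},{"twist":[0,0,0],"travel":[0,0,0],"jaw":72},{"twist":[0,0,0],"travel":[0,0,0],"jaw":85},{"twist":[0,0,0],"travel":[0,0,0],"jaw":85}]'
python3 -m crank '[{"twist":[0,0,0],"travel":[0,0,20],"jaw":85},{"twist":[0,0,0],"travel":[0,0,60],"jaw":85},{"twist":[0,0,0],"travel":[0,0,110],"jaw":85},{"twist":[0,0,0],"travel":[0,0,155],"jaw":85},{"twist":[0,0,0],"travel":[0,0,155],"jaw":85}]'
python3 - <<'E'
from h import *
env.snapshot("scene")
s=env.get_state();a=env.snapshot("wrist");cv2.imwrite("pics/w4.png",a);print(s["clock"],s["eef_pos"],s["tool_rot"])
np.save("w4.npy",np.r_[s["eef_pos"],s["tool_rot"]])
c=cam("wrist",s)
for n,X in [("pj",(392,-274,92)),("tt",(457,-109,35)),("pp",(360,-265,18))]:
    u=proj(c,X);print(n,u.round(),*blob(a,c,u,X[2],20))
E
```

```text
clock: 6.6
eef_pos: [390.4, -274.9, 49.4]
tool_rot: [0.177, 0.984, -0.0, -0.001]
force: [0.7, 0.8, 0.3]
gripper_width: 85.2
grasp_force: 0.0
clock: 7.22
eef_pos: [392.1, -275.9, 207.2]
tool_rot: [0.177, 0.984, -0.001, 0.002]
force: [0.1, -0.7, -0.5]
gripper_width: 84.7
grasp_force: 0.0
7.275 [ 390.92806956 -275.47506761  205.52575345] [ 1.77308176e-01  9.84154695e-01 -9.25693957e-04  6.99554381e-04]
pj [259. 195.] [ 373.6 -269.6   44.9] [ 377.4 -270.7   65.3   73.8   75.5]
tt [418. 183.] [ 459.3 -105.2   15. ] [ 460.5 -107.6   27.9   20.4   23.9]
pp [256. 147.] [ 390.7 -276.7   54. ] [ 390.9 -276.4   77.8   77.9   75.6]
```

View pics/w4.png

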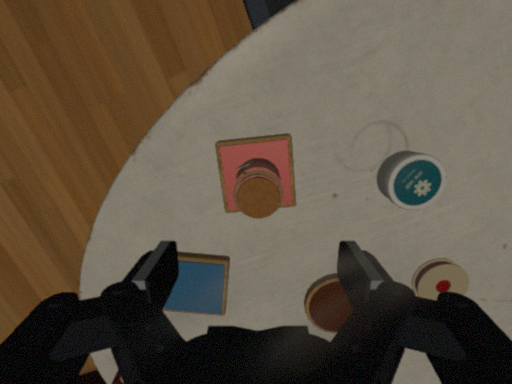

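The jar stands upright on the pink plinth, with its cork centred near (258,197). I'll check the centring numerically.

Run:
```python
from h import *
q=np.load("w4.npy");c=cam("wrist",dict(eef_pos=q[:3],tool_rot=q[3:]))
a=cv2.imread("pics/w4.png");print(ray(c,258,197,92), ray(c,258,158,18))
lab=cv2.cvtColor(a,cv2.COLOR_BGR2LAB)[150:225,225:300].astype(int)
l0=lab[48,33];print(l0)
m=(np.abs(lab-l0).sum(2)<22).astype(np.uint8);m=cv2.morphologyEx(m,cv2.MORPH_OPEN,np.ones((5,5)))
cs,_=cv2.findContours(m,0,1)
for k in cs:
  if cv2.contourArea(k)>200:
    e=cv2.fitEllipse(k);u=np.array(e[0])+[225,150];print(u,e[1],ray(c,*u,92))
# top view
a=env.snapshot("top");cv2.imwrite("pics/t4.png",a);cv2.imwrite("pics/t4c.png",cv2.resize(a[170:270,280:420],None,fx=4,fy=4,interpolation=cv2.INTER_CUBIC))
ct=cam("top");print(proj(ct,(391,-276,92)),proj(ct,(391,-276,18)))
```

```text
[ 393.50065967 -275.56170275] [ 371.99421375 -267.52071305]
[ 77 140 152]
[257.82650375 197.11681747] (39.37193298339844, 44.987064361572266) [ 393.55084248 -275.74950999]
[361.09199508 232.15051636] [353.90029272 233.98458118]
```

View pics/t4c.png

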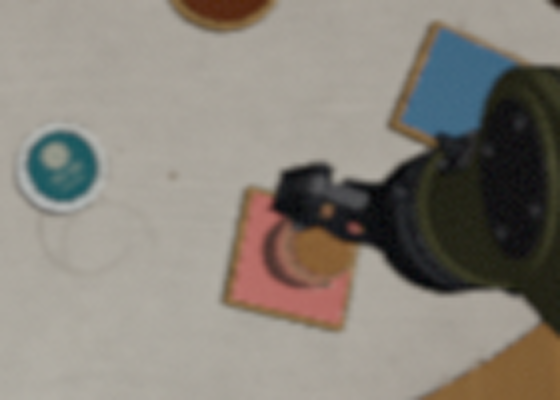

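Cork is at (393.5,-275.7) and the plinth centre at about (391,-276.5), so the jar is well placed. Next is the blue jar.

```bash
python3 -m crank '[{"twist":[0,0,0],"travel":[19,55,0],"jaw":85},{"twist":[0,0,0],"travel":[38,110,0],"jaw":85},{"twist":[0,0,0],"travel":[58,165,0],"jaw":85},{"twist":[0,0,0],"travel":[77,220,0],"jaw":85},{"twist":[0,0,0],"travel":[96,275,0],"jaw":85}]'
python3 -m crank '[{"twist":[0,0,0],"travel":[19,55,-8],"jaw":85},{"twist":[0,0,0],"travel":[38,110,-16],"jaw":85},{"twist":[0,0,0],"travel":[58,165,-24],"jaw":85},{"twist":[0,0,0],"travel":[77,215,-29],"jaw":85},{"twist":[0,0,0],"travel":[89,249,-29],"jaw":85}]'
python3 - <<'E'
from h import *
env.snapshot("scene");env.snapshot("scene")
s=env.get_state();a=env.snapshot("wrist");cv2.imwrite("pics/w5.png",a);print(s["clock"],s["eef_pos"],s["tool_rot"])
c=cam("wrist",s);u0=proj(c,(574,249,60)).astype(int);print(u0)
lab=cv2.cvtColor(a,cv2.COLOR_BGR2LAB).astype(int)
l0=lab[u0[1],u0[0]];m=(np.abs(lab-l0).sum(2)<25).astype(np.uint8);m=cv2.morphologyEx(m,cv2.MORPH_OPEN,np.ones((5,5)))
cs,_=cv2.findContours(m,0,1)
for k in cs:
  if cv2.contourArea(k)>300:
    e=cv2.fitEllipse(k);print(np.round(e[0]),e[1],ray(c,*e[0],60))
E
```

```text
clock: 8.0
eef_pos: [486.0, 1.7, 202.8]
tool_rot: [0.177, 0.984, -0.001, -0.002]
force: [0.8, -0.8, 0.2]
gripper_width: 84.9
grasp_force: 0.0
clock: 8.62
eef_pos: [574.4, 251.9, 172.7]
tool_rot: [0.175, 0.984, -0.001, -0.002]
force: [0.5, -1.3, -0.1]
gripper_width: 85.1
grasp_force: 0.0
8.725 [574.44079303 255.11342859 173.36308645] [ 0.17379368  0.98477947  0.00126751 -0.00188127]
[250 196]
[502. 310.] (24.401268005371094, 56.33135986328125) [780.26376899 453.22947755]
[119. 258.] (16.935522079467773, 36.734073638916016) [589.15576323 106.55291444]
[252. 199.] (39.81949996948242, 42.81547164916992) [576.57752124 250.22264726]
```

View pics/w5.png

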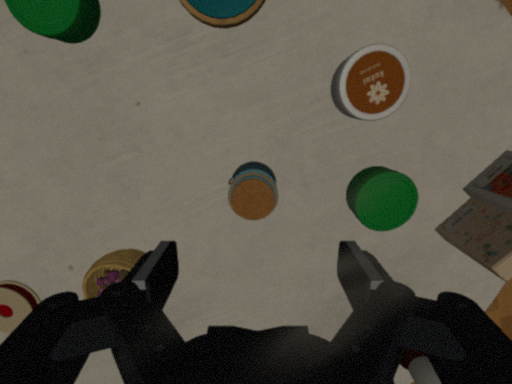

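Blue jar's cork is at (252,199), giving (576.6,250.2), which agrees with the top view. I'll grasp it.

```bash
python3 -m crank '[{"twist":[0,0,0],"travel":[2,1.5,-45],"jaw":85},{"twist":[0,0,0],"travel":[2,1.5,-90],"jaw":85},{"twist":[0,0,0],"travel":[2,1.5,-120],"jaw":85},{"twist":[0,0,0],"travel":[2,1.5,-140],"jaw":85},{"twist":[0,0,0],"travel":[2,1.5,-149],"jaw":85}]'
python3 -m crank '[{"twist":[0,0,0],"travel":[0,0,0],"jaw":70},{"twist":[0,0,0],"travel":[0,0,0],"jaw":55},{"twist":[0,0,0],"travel":[0,0,0],"jaw":40},{"twist":[0,0,0],"travel":[0,0,0],"jaw":40},{"twist":[0,0,0],"travel":[0,0,0],"jaw":40}]' 40
python3 -m crank '[{"twist":[0,0,0],"travel":[0,0,10],"jaw":40},{"twist":[0,0,0],"travel":[0,0,40],"jaw":40},{"twist":[0,0,0],"travel":[0,0,80],"jaw":40},{"twist":[0,0,0],"travel":[0,0,120],"jaw":40},{"twist":[0,0,0],"travel":[0,0,130],"jaw":40}]'
```

```text
clock: 9.4
eef_pos: [576.9, 249.3, 25.1]
tool_rot: [0.177, 0.984, -0.001, -0.001]
force: [-0.1, 0.8, 0.4]
gripper_width: 84.5
grasp_force: 0.0
clock: 10.02
eef_pos: [578.3, 250.9, 27.8]
tool_rot: [0.177, 0.984, 0.0, 0.0]
force: [-0.3, -1.8, 6.2]
gripper_width: 49.9
grasp_force: 41.7
clock: 10.65
eef_pos: [578.8, 251.5, 159.6]
tool_rot: [0.177, 0.984, 0.001, 0.001]
force: [0.3, 0.2, -0.9]
gripper_width: 50.4
grasp_force: 41.8
```

```bash
python3 -m crank '[{"twist":[0,0,0],"travel":[-3,-25,0],"jaw":40},{"twist":[0,0,0],"travel":[-8,-75,0],"jaw":40},{"twist":[0,0,0],"travel":[-14,-130,0],"jaw":40},{"twist":[0,0,0],"travel":[-20,-185,0],"jaw":40},{"twist":[0,0,0],"travel":[-26,-240,0],"jaw":40}]'
python3 -m crank '[{"twist":[0,0,0],"travel":[-6,-55,0],"jaw":40},{"twist":[0,0,0],"travel":[-12,-110,0],"jaw":40},{"twist":[0,0,0],"travel":[-18,-165,0],"jaw":40},{"twist":[0,0,0],"travel":[-24,-220,0],"jaw":40},{"twist":[0,0,0],"travel":[-30,-270,0],"jaw":40}]'
python3 -m crank '[{"twist":[0,0,0],"travel":[-6,-50,0],"jaw":40},{"twist":[0,0,0],"travel":[-11,-95,0],"jaw":40},{"twist":[0,0,0],"travel":[-14,-130,0],"jaw":40},{"twist":[0,0,0],"travel":[-15,-148,0],"jaw":40},{"twist":[0,0,0],"travel":[-15,-148,0],"jaw":40}]'
python3 - <<'E'
from h import *
env.snapshot("scene");env.snapshot("scene")
s=env.get_state();a=env.snapshot("wrist");cv2.imwrite("pics/w6.png",a);print(s["clock"],s["eef_pos"],s["tool_rot"],s["grasp_force"],s["joint_positions"])
np.save("w6.npy",np.r_[s["eef_pos"],s["tool_rot"]])
E
```

```text
clock: 11.28
eef_pos: [550.5, 8.7, 155.7]
tool_rot: [0.177, 0.984, -0.001, -0.001]
force: [0.0, 0.1, -1.8]
gripper_width: 49.8
grasp_force: 41.9
clock: 11.9
eef_pos: [520.2, -261.5, 155.6]
tool_rot: [0.177, 0.984, -0.0, -0.002]
force: [0.9, 0.3, -1.6]
gripper_width: 50.1
grasp_force: 41.9
clock: 12.52
eef_pos: [505.9, -407.8, 155.7]
tool_rot: [0.178, 0.984, -0.0, -0.001]
force: [0.1, 0.2, -0.1]
gripper_width: 49.5
grasp_force: 41.9
12.625 [ 507.15024571 -404.90921393  156.20466339] [ 1.75704571e-01  9.84442174e-01  8.38652881e-04 -8.98067645e-04] 41.88528656959534 [ 0.87805142  0.87478279 -0.52871361  1.55534963  0.53396216  0.86148715
  1.36868741]
```

View pics/w6.png

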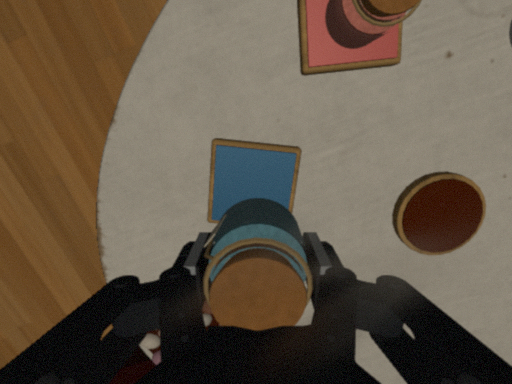

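Jar is upright; the blue plinth's far corners are at (213,139) and (300,148), the cork centre at about (258,289).

Run:
```python
from h import *
q=np.load("w6.npy");c=cam("wrist",dict(eef_pos=q[:3],tool_rot=q[3:]))
TL,TR=ray(c,212.5,138.5,18),ray(c,300.5,147.5,18);e=TR-TL;L=np.linalg.norm(e);e/=L
n=np.array([-e[1],e[0]]);n*=np.sign(n[0]);print(L,"plinth",(TL+TR)/2+44*n)
print("cork",ray(c,258,289,188),ray(c,258,287,188))
```

```text
84.17411267043484 plinth [ 505.39484775 -409.00858767]
cork [ 501.64232791 -402.26546799] [ 500.76670785 -401.9442972 ]
```

Run:
```python
from h import *
for i in range(4):
    s=env.get_state();a=env.snapshot("wrist");c=cam("wrist",s)
    hsv=cv2.cvtColor(a,cv2.COLOR_BGR2HSV)[130:215,195:315]
    m=cv2.inRange(hsv,(95,100,70),(115,255,255))
    ys,xs=np.nonzero(m)
    y0=ys.min(); L=[xs[ys==y].min() for y in range(y0+12,y0+40)];R=[xs[ys==y].max() for y in range(y0+12,y0+40)]
    top=[(x,ys[xs==x].min()) for x in range(30,90)]
    pt=np.polyfit(*zip(*top),1);yy=np.arange(y0+12,y0+40)
    pl=np.polyfit(yy,L,1);pr=np.polyfit(yy,R,1)
    def X(p):
        y=(pt[0]*p[1]+pt[1])/(1-pt[0]*p[0]);return p[0]*y+p[1]+195,y+130
    A,B=X(pl),X(pr);TL,TR=ray(c,*A,18),ray(c,*B,18);e=TR-TL;l=np.linalg.norm(e);e/=l
    n=np.array([-e[1],e[0]]);n*=np.sign(n[0])
    print(s["clock"],s["eef_pos"].round(1),s["tool_rot"].round(4),np.round(A),np.round(B),l,((TL+TR)/2+n*l/2).round(1))
```

```text
12.675 [ 507.4 -404.7  156.4] [ 1.753e-01  9.845e-01  7.000e-04 -8.000e-04] [216. 146.] [294. 154.] 75.0412146739095 [ 505.3 -409.4]
12.725 [ 507.4 -404.9  156.6] [ 1.753e-01  9.845e-01  5.000e-04 -7.000e-04] [217. 145.] [295. 154.] 75.20123084988441 [ 505.3 -409.5]
12.775 [ 507.3 -405.2  156.6] [ 1.754e-01  9.845e-01  3.000e-04 -7.000e-04] [217. 145.] [295. 154.] 74.6795425719522 [ 505.1 -409.3]
12.825 [ 507.2 -405.7  156.6] [ 1.757e-01  9.844e-01  1.000e-04 -7.000e-04] [218. 145.] [296. 154.] 75.32524542850575 [ 505.4 -409.6]
```

```bash
python3 -m crank '[{"twist":[0,0,0],"travel":[1,-2,-35],"jaw":40},{"twist":[0,0,0],"travel":[1,-2,-70],"jaw":40},{"twist":[0,0,0],"travel":[1,-2,-92],"jaw":40},{"twist":[0,0,0],"travel":[1,-2,-102],"jaw":40},{"twist":[0,0,0],"travel":[1,-2,-106],"jaw":40}]'
python3 -m crank '[{"twist":[0,0,0],"travel":[0,0,-1],"jaw":40},{"twist":[0,0,0],"travel":[0,0,-2],"jaw":40},{"twist":[0,0,0],"travel":[0,0,-3],"jaw":40},{"twist":[0,0,0],"travel":[0,0,-4],"jaw":40},{"twist":[0,0,0],"travel":[0,0,-4.5],"jaw":40}]'
```

```text
clock: 13.5
eef_pos: [508.0, -409.4, 50.6]
tool_rot: [0.177, 0.984, -0.0, -0.0]
force: [-1.1, -0.5, -0.2]
gripper_width: 49.9
grasp_force: 41.9
clock: 14.12
eef_pos: [507.5, -409.4, 46.0]
tool_rot: [0.177, 0.984, -0.0, -0.001]
force: [0.1, 0.2, -1.4]
gripper_width: 50.1
grasp_force: 41.9
```

```bash
python3 -m crank '[{"twist":[0,0,0],"travel":[0,0,-0.5],"jaw":40},{"twist":[0,0,0],"travel":[0,0,-1],"jaw":40},{"twist":[0,0,0],"travel":[0,0,-1.5],"jaw":40},{"twist":[0,0,0],"travel":[0,0,-1.5],"jaw":40},{"twist":[0,0,0],"travel":[0,0,-1.5],"jaw":40}]'
```

```text
clock: 14.75
eef_pos: [507.5, -409.4, 45.8]
tool_rot: [0.177, 0.984, -0.001, -0.001]
force: [-2.5, 1.5, 10.2]
gripper_width: 50.1
grasp_force: 42.7
```

```bash
python3 -m crank '[{"twist":[0,0,0],"travel":[0,0,0.5],"jaw":53},{"twist":[0,0,0],"travel":[0,0,0.5],"jaw":60},{"twist":[0,0,0],"travel":[0,0,0.5],"jaw":72},{"twist":[0,0,0],"travel":[0,0,0.5],"jaw":85},{"twist":[0,0,0],"travel":[0,0,0.5],"jaw":85}]'
python3 -m crank '[{"twist":[0,0,0],"travel":[0,0,20],"jaw":85},{"twist":[0,0,0],"travel":[0,0,60],"jaw":85},{"twist":[0,0,0],"travel":[0,0,110],"jaw":85},{"twist":[0,0,0],"travel":[0,0,150],"jaw":85},{"twist":[0,0,0],"travel":[0,0,150],"jaw":85}]'
python3 - <<'E'
from h import *
env.snapshot("scene");env.snapshot("scene")
s=env.get_state();a=env.snapshot("wrist");cv2.imwrite("pics/w7.png",a);print(s["clock"],s["eef_pos"],s["tool_rot"])
c=cam("wrist",s);u0=proj(c,(506,-409,78)).astype(int);print(u0)
lab=cv2.cvtColor(a,cv2.COLOR_BGR2LAB).astype(int)
l0=lab[u0[1],u0[0]];m=(np.abs(lab-l0).sum(2)<25).astype(np.uint8);m=cv2.morphologyEx(m,cv2.MORPH_OPEN,np.ones((5,5)))
for k in cv2.findContours(m,0,1)[0]:
  if cv2.contourArea(k)>300:
    e=cv2.fitEllipse(k);print("cork",np.round(e[0]),e[1],ray(c,*e[0],78))
u=proj(c,(475,-398,18));print(u,*blob(a,c,u,18,20))
E
```

```text
clock: 15.38
eef_pos: [507.5, -409.4, 44.8]
tool_rot: [0.177, 0.984, -0.0, -0.001]
force: [-0.3, 0.4, 0.4]
gripper_width: 85.1
grasp_force: 0.0
clock: 16.0
eef_pos: [510.0, -410.4, 200.4]
tool_rot: [0.177, 0.984, -0.002, 0.004]
force: [-0.5, 0.9, 0.0]
gripper_width: 85.3
grasp_force: 0.0
16.1 [ 507.44281271 -409.53773556  196.11791164] [ 1.76948603e-01  9.84219825e-01 -7.02106489e-04 -1.90060587e-04]
[257 191]
cork [258. 192.] (40.281410217285156, 42.349815368652344) [ 506.72442955 -408.7651554 ]
cork [375.  11.] (28.067440032958984, 55.075225830078125) [ 401.38930565 -273.16152819]
cork [ 71. 127.] (166.45608520507812, 398.08367919921875) [ 395.79954769 -539.63113369]
[256.79863424 147.21884423] [ 505.5 -408.9   53.5] [ 505.5 -409.2   77.2   77.2   63.9]
```

View pics/w7.png

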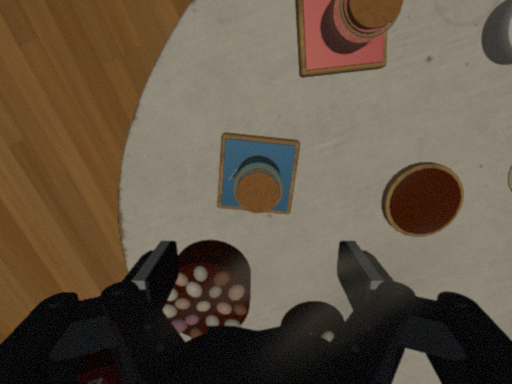

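Blue jar sits upright, within about 1.5 mm of its plinth's centre. Next is the teal tin.

```bash
python3 -m crank '[{"twist":[0,0,0],"travel":[-8,48,0],"jaw":85},{"twist":[0,0,0],"travel":[-17,105,0],"jaw":85},{"twist":[0,0,0],"travel":[-27,163,0],"jaw":85},{"twist":[0,0,0],"travel":[-37,220,0],"jaw":85},{"twist":[0,0,0],"travel":[-45,270,-12],"jaw":85}]'
python3 -m crank '[{"twist":[0,0,0],"travel":[-5,30,-20],"jaw":85},{"twist":[0,0,0],"travel":[-5,30,-30],"jaw":85},{"twist":[0,0,0],"travel":[-5,30,-30],"jaw":85},{"twist":[0,0,0],"travel":[-5,30,-30],"jaw":85},{"twist":[0,0,0],"travel":[-5,30,-30],"jaw":85}]'
cat >> h.py <<'E'
def lid(a,c,guess,z,lo,hi):
    m=cv2.inRange(cv2.cvtColor(a,cv2.COLOR_BGR2HSV),lo,hi)
    u=proj(c,(*guess,z));best=None
    for k in cv2.findContours(m,0,1)[0]:
        if cv2.contourArea(k)>400:
            e=cv2.fitEllipse(cv2.convexHull(k));d=np.hypot(*(np.array(e[0])-u))
            if best is None or d<best[0]: best=(d,e)
    if best: print("ellipse",np.round(best[1][0]),np.round(best[1][1]),"->",ray(c,*best[1][0],z).round(1))
E
python3 - <<'E'
from h import *
s=env.get_state();a=env.snapshot("wrist");cv2.imwrite("pics/w8.png",a);print(s["clock"],s["eef_pos"],s["tool_rot"])
lid(a,cam("wrist",s),(457,-109.5),35,(80,80,30),(100,255,255))
E
```

```text
clock: 16.77
eef_pos: [461.7, -137.3, 182.6]
tool_rot: [0.177, 0.984, 0.0, -0.001]
force: [0.3, 0.4, -0.7]
gripper_width: 85.1
grasp_force: 0.0
clock: 17.4
eef_pos: [457.8, -110.5, 153.2]
tool_rot: [0.178, 0.984, -0.0, -0.0]
force: [0.1, 0.4, 0.1]
gripper_width: 84.9
grasp_force: 0.0
17.4 [ 457.78119494 -110.50559086  153.23381872] [ 1.77994783e-01  9.84031317e-01 -4.03414636e-04 -2.49665959e-04]
ellipse [257. 192.] [52. 55.] -> [ 456.4 -110. ]
```

View pics/w8.png

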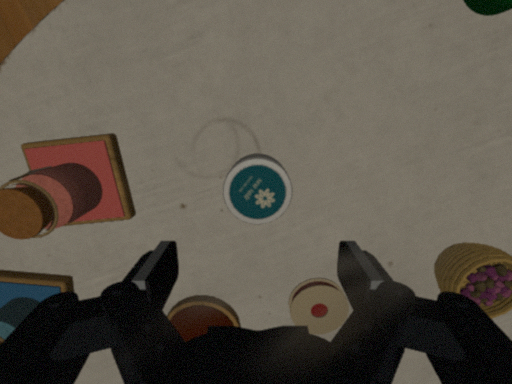

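Teal tin's lid is at (257,192), i.e. (456.4,-110), almost directly under the TCP.

```bash
python3 -m crank '[{"twist":[0,0,0],"travel":[-1,0.5,-45],"jaw":85},{"twist":[0,0,0],"travel":[-1,0.5,-85],"jaw":85},{"twist":[0,0,0],"travel":[-1,0.5,-115],"jaw":85},{"twist":[0,0,0],"travel":[-1,0.5,-130],"jaw":85},{"twist":[0,0,0],"travel":[-1,0.5,-135],"jaw":85}]'
python3 -m crank '[{"twist":[0,0,0],"travel":[0,0,0],"jaw":75},{"twist":[0,0,0],"travel":[0,0,0],"jaw":65},{"twist":[0,0,0],"travel":[0,0,0],"jaw":55},{"twist":[0,0,0],"travel":[0,0,0],"jaw":55},{"twist":[0,0,0],"travel":[0,0,0],"jaw":55}]' 40
python3 -m crank '[{"twist":[0,0,0],"travel":[0,0,10],"jaw":55},{"twist":[0,0,0],"travel":[0,0,40],"jaw":55},{"twist":[0,0,0],"travel":[0,0,80],"jaw":55},{"twist":[0,0,0],"travel":[0,0,120],"jaw":55},{"twist":[0,0,0],"travel":[0,0,130],"jaw":55}]'
```

```text
clock: 18.08
eef_pos: [456.5, -109.1, 17.3]
tool_rot: [0.177, 0.984, -0.0, -0.001]
force: [0.4, 0.7, -0.2]
gripper_width: 84.8
grasp_force: 0.0
clock: 18.7
eef_pos: [456.7, -109.7, 19.2]
tool_rot: [0.177, 0.984, -0.001, 0.0]
force: [-1.2, -0.1, 6.4]
gripper_width: 63.0
grasp_force: 42.6
clock: 19.32
eef_pos: [457.4, -109.3, 150.7]
tool_rot: [0.177, 0.984, -0.0, 0.002]
force: [0.3, -0.5, -2.0]
gripper_width: 63.3
grasp_force: 44.6
```

```bash
python3 -m crank '[{"twist":[0,0,0],"travel":[-3,20,0],"jaw":55},{"twist":[0,0,0],"travel":[-10,60,0],"jaw":55},{"twist":[0,0,0],"travel":[-20,110,0],"jaw":55},{"twist":[0,0,0],"travel":[-30,160,0],"jaw":55},{"twist":[0,0,0],"travel":[-40,210,0],"jaw":55}]'
python3 -m crank '[{"twist":[0,0,0],"travel":[-9,50,0],"jaw":55},{"twist":[0,0,0],"travel":[-18,100,0],"jaw":55},{"twist":[0,0,0],"travel":[-27,145,0],"jaw":55},{"twist":[0,0,0],"travel":[-34,180,0],"jaw":55},{"twist":[0,0,0],"travel":[-36,191,0],"jaw":55}]'
python3 - <<'E'
from h import *
for i in range(4): env.snapshot("scene")
s=env.get_state();a=env.snapshot("wrist");cv2.imwrite("pics/w9.png",a);print(s["clock"],s["eef_pos"],s["tool_rot"],s["grasp_force"])
np.save("w9.npy",np.r_[s["eef_pos"],s["tool_rot"]])
E
```

```text
clock: 19.95
eef_pos: [415.7, 102.4, 147.6]
tool_rot: [0.177, 0.984, -0.001, -0.001]
force: [0.2, 1.7, -0.1]
gripper_width: 62.5
grasp_force: 44.5
clock: 20.58
eef_pos: [379.4, 294.6, 147.7]
tool_rot: [0.175, 0.985, 0.0, -0.001]
force: [0.2, -1.1, -1.6]
gripper_width: 62.7
grasp_force: 44.5
20.775 [380.6521172  289.97853618 147.57474946] [ 1.77718425e-01  9.84079715e-01 -1.64973315e-03 -7.44304091e-04] 44.53585179056972
```

View pics/w9.png

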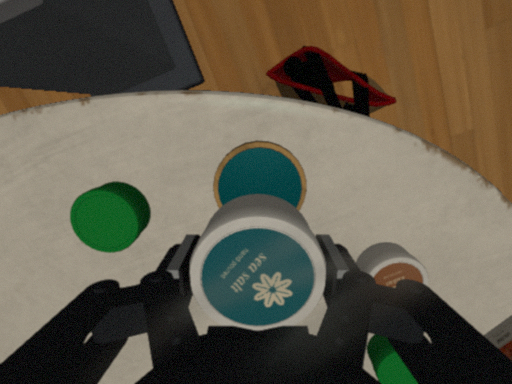

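Lid centre (258,277), plinth's upper arc from (214,185) through (260,141) to (306,185).

Run:
```python
from h import *
q=np.load("w9.npy");c=cam("wrist",dict(eef_pos=q[:3],tool_rot=q[3:]))
a=cv2.imread("pics/w9.png");m=cv2.inRange(cv2.cvtColor(a,cv2.COLOR_BGR2HSV),(80,80,30),(105,255,255))
P=np.array([ray(c,x,np.nonzero(m[130:192,x])[0].min()+130,18) for x in range(224,300)])
A=np.c_[2*P,np.ones(len(P))];k=np.linalg.lstsq(A,(P**2).sum(1),rcond=None)[0];print("plinth",k[:2],np.sqrt(k[2]+k[:2]@k[:2]))
lid(a,c,q[:2],163,(80,80,30),(105,255,255)); print(ray(c,258,277,163.4))
```

```text
plinth [380.72049635 291.8751017 ] 39.63512223833711
ellipse [257. 277.] [ 96. 111.] -> [380.  290.6]
[380.09128247 290.95801463]
```

```bash
python3 -m crank '[{"twist":[0,0,0],"travel":[0.5,0,-35],"jaw":55},{"twist":[0,0,0],"travel":[0.5,0,-70],"jaw":55},{"twist":[0,0,0],"travel":[0.5,0,-92],"jaw":55},{"twist":[0,0,0],"travel":[0.5,0,-102],"jaw":55},{"twist":[0,0,0],"travel":[0.5,0,-106],"jaw":55}]'
python3 -m crank '[{"twist":[0,0,0],"travel":[0,0,-1],"jaw":55},{"twist":[0,0,0],"travel":[0,0,-2],"jaw":55},{"twist":[0,0,0],"travel":[0,0,-3],"jaw":55},{"twist":[0,0,0],"travel":[0,0,-4],"jaw":55},{"twist":[0,0,0],"travel":[0,0,-4.5],"jaw":55}]'
```

```text
clock: 21.45
eef_pos: [381.3, 291.3, 41.8]
tool_rot: [0.178, 0.984, -0.001, -0.001]
force: [-0.0, 0.6, -1.1]
gripper_width: 62.8
grasp_force: 44.5
clock: 22.08
eef_pos: [381.0, 292.1, 37.5]
tool_rot: [0.177, 0.984, -0.0, -0.001]
force: [-0.3, -0.0, -1.6]
gripper_width: 63.1
grasp_force: 44.5
```

```bash
python3 -m crank '[{"twist":[0,0,0],"travel":[0,0,-0.5],"jaw":55},{"twist":[0,0,0],"travel":[0,0,-1],"jaw":55},{"twist":[0,0,0],"travel":[0,0,-1.2],"jaw":55},{"twist":[0,0,0],"travel":[0,0,-1.2],"jaw":55},{"twist":[0,0,0],"travel":[0,0,-1.2],"jaw":55}]'
```

```text
clock: 22.7
eef_pos: [381.0, 292.1, 37.2]
tool_rot: [0.177, 0.984, -0.0, -0.0]
force: [-1.6, -0.4, 10.4]
gripper_width: 63.0
grasp_force: 45.6
```

```bash
python3 -m crank '[{"twist":[0,0,0],"travel":[0,0,0.5],"jaw":66},{"twist":[0,0,0],"travel":[0,0,0.5],"jaw":72},{"twist":[0,0,0],"travel":[0,0,0.5],"jaw":80},{"twist":[0,0,0],"travel":[0,0,0.5],"jaw":85},{"twist":[0,0,0],"travel":[0,0,0.5],"jaw":85}]'
python3 -m crank '[{"twist":[0,0,0],"travel":[0,0,20],"jaw":85},{"twist":[0,0,0],"travel":[0,0,60],"jaw":85},{"twist":[0,0,0],"travel":[0,0,100],"jaw":85},{"twist":[0,0,0],"travel":[0,0,120],"jaw":85},{"twist":[0,0,0],"travel":[0,0,120],"jaw":85}]'
python3 - <<'E'
from h import *
for i in range(3): env.snapshot("scene")
s=env.get_state();a=env.snapshot("wrist");cv2.imwrite("pics/w10.png",a);print(s["clock"],s["eef_pos"],s["tool_rot"])
lid(a,cam("wrist",s),(381,292),53,(80,80,30),(105,255,255))
E
python3 -m crank '[{"twist":[0,0,0],"travel":[30,21,0],"jaw":85},{"twist":[0,0,0],"travel":[65,47,0],"jaw":85},{"twist":[0,0,0],"travel":[105,75,0],"jaw":85},{"twist":[0,0,0],"travel":[130,92,0],"jaw":85},{"twist":[0,0,0],"travel":[138,98,0],"jaw":85}]'
python3 - <<'E'
from h import *
for i in range(4): env.snapshot("scene")
s=env.get_state();a=env.snapshot("wrist");cv2.imwrite("pics/w11.png",a);print(s["clock"],s["eef_pos"],s["tool_rot"])
c=cam("wrist",s);lid(a,c,(519,389.5),35,(3,90,40),(18,255,255));lid(a,c,(381,292),53,(80,80,30),(105,255,255))
w=cv2.imread("pics/w10.png");cv2.imwrite("pics/w11b.png",np.hstack([cv2.resize(w,(400,300)),cv2.resize(a,(400,300))]))
E
```

```text
clock: 23.32
eef_pos: [381.0, 292.1, 36.7]
tool_rot: [0.177, 0.984, -0.0, -0.001]
force: [0.2, -0.9, 0.2]
gripper_width: 85.4
grasp_force: 0.0
clock: 23.95
eef_pos: [381.7, 292.5, 157.9]
tool_rot: [0.177, 0.984, 0.001, 0.0]
force: [0.2, 0.2, -0.3]
gripper_width: 84.8
grasp_force: 0.0
24.1 [380.64069518 291.55921323 155.91757926] [ 0.17694216  0.98422015 -0.00099599 -0.00108627]
ellipse [258. 198.] [55. 58.] -> [380.9 292.6]
clock: 24.78
eef_pos: [519.5, 390.4, 155.1]
tool_rot: [0.177, 0.984, -0.001, -0.001]
force: [-0.3, 0.6, 0.0]
gripper_width: 85.0
grasp_force: 0.0
24.975 [517.47745554 389.23293624 156.01863806] [ 0.176491    0.98430011 -0.00143502 -0.00146902]
ellipse [257. 194.] [52. 55.] -> [518.2 388.4]
ellipse [80. 83.] [61. 75.] -> [381.1 292.6]
```

View pics/w11b.png

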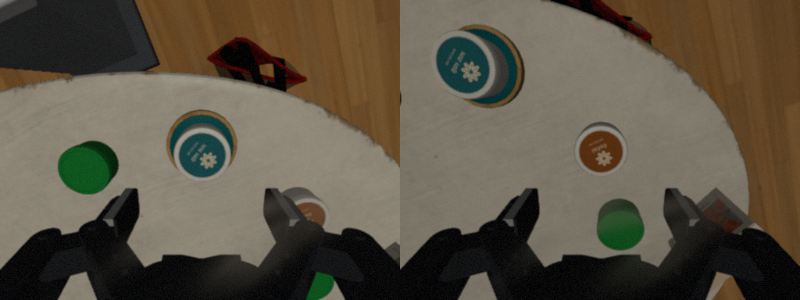

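Left: teal tin is centred on its plinth. Right: brown tin's lid is under the TCP, with the green one well clear.

```bash
python3 -m crank '[{"twist":[0,0,0],"travel":[0,-1,-45],"jaw":85},{"twist":[0,0,0],"travel":[0,-1,-85],"jaw":85},{"twist":[0,0,0],"travel":[0,-1,-115],"jaw":85},{"twist":[0,0,0],"travel":[0,-1,-131],"jaw":85},{"twist":[0,0,0],"travel":[0,-1,-138],"jaw":85}]'
python3 -m crank '[{"twist":[0,0,0],"travel":[0,0,0],"jaw":75},{"twist":[0,0,0],"travel":[0,0,0],"jaw":65},{"twist":[0,0,0],"travel":[0,0,0],"jaw":55},{"twist":[0,0,0],"travel":[0,0,0],"jaw":55},{"twist":[0,0,0],"travel":[0,0,0],"jaw":55}]' 40
python3 -m crank '[{"twist":[0,0,0],"travel":[0,0,10],"jaw":55},{"twist":[0,0,0],"travel":[0,0,40],"jaw":55},{"twist":[0,0,0],"travel":[0,0,80],"jaw":55},{"twist":[0,0,0],"travel":[0,0,120],"jaw":55},{"twist":[0,0,0],"travel":[0,0,130],"jaw":55}]'
```

```text
clock: 25.65
eef_pos: [518.5, 388.9, 18.5]
tool_rot: [0.177, 0.984, -0.001, -0.001]
force: [-0.2, -1.2, 0.6]
gripper_width: 84.9
grasp_force: 0.0
clock: 26.28
eef_pos: [519.4, 389.2, 20.3]
tool_rot: [0.177, 0.984, 0.0, -0.0]
force: [-0.5, -1.8, 5.8]
gripper_width: 62.1
grasp_force: 43.8
clock: 26.9
eef_pos: [520.3, 390.6, 152.2]
tool_rot: [0.177, 0.984, 0.002, 0.001]
force: [-0.9, 0.4, -1.1]
gripper_width: 62.2
grasp_force: 44.4
```

```bash
python3 -m crank '[{"twist":[0,0,0],"travel":[3,-25,0],"jaw":55},{"twist":[0,0,0],"travel":[9,-70,0],"jaw":55},{"twist":[0,0,0],"travel":[16,-120,0],"jaw":55},{"twist":[0,0,0],"travel":[23,-170,0],"jaw":55},{"twist":[0,0,0],"travel":[30,-220,0],"jaw":55}]'
python3 -m crank '[{"twist":[0,0,0],"travel":[7,-50,0],"jaw":55},{"twist":[0,0,0],"travel":[14,-100,0],"jaw":55},{"twist":[0,0,0],"travel":[21,-150,0],"jaw":55},{"twist":[0,0,0],"travel":[28,-200,0],"jaw":55},{"twist":[0,0,0],"travel":[34,-250,0],"jaw":55}]'
python3 -m crank '[{"twist":[0,0,0],"travel":[7,-50,0],"jaw":55},{"twist":[0,0,0],"travel":[13,-95,0],"jaw":55},{"twist":[0,0,0],"travel":[18,-130,0],"jaw":55},{"twist":[0,0,0],"travel":[20,-150,0],"jaw":55},{"twist":[0,0,0],"travel":[20,-153,0],"jaw":55}]'
python3 - <<'E'
from h import *
for i in range(5): env.snapshot("scene")
s=env.get_state();a=env.snapshot("wrist");cv2.imwrite("pics/w12.png",a);print(s["clock"],s["eef_pos"],s["tool_rot"],s["grasp_force"])
c=cam("wrist",s);z=s["eef_pos"][2]
u=proj(c,(602.8,-234.4,18));print("plinth px",u)
lid(a,c,s["eef_pos"][:2],z-20.3+35,(3,90,40),(18,255,255))
np.save("w12.npy",np.r_[s["eef_pos"],s["tool_rot"]])
E
```

```text
clock: 27.52
eef_pos: [548.6, 167.2, 148.0]
tool_rot: [0.177, 0.984, -0.001, -0.001]
force: [0.3, -0.4, -0.9]
gripper_width: 62.3
grasp_force: 44.3
clock: 28.15
eef_pos: [582.6, -82.6, 148.0]
tool_rot: [0.177, 0.984, -0.0, -0.001]
force: [1.3, 0.6, -1.8]
gripper_width: 62.4
grasp_force: 44.3
clock: 28.78
eef_pos: [602.4, -234.8, 148.0]
tool_rot: [0.178, 0.984, -0.0, -0.001]
force: [-0.3, 0.4, -1.3]
gripper_width: 62.2
grasp_force: 44.4
29.025 [ 603.23318988 -231.46752684  148.87539501] [ 1.75418431e-01  9.84493531e-01  4.17941847e-04 -8.28861045e-04] 44.348856043070555
plinth px [253.8812704  190.13061047]
ellipse [258. 274.] [ 97. 112.] -> [ 601.8 -230.5]
```

View pics/w12.png

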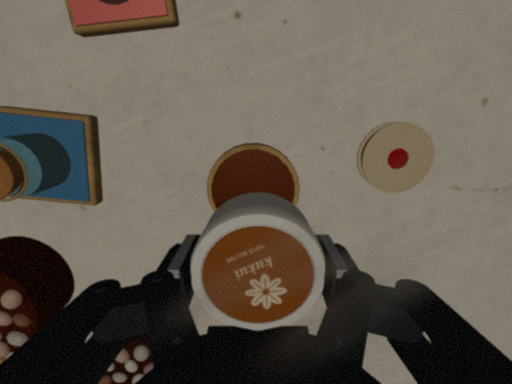

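The tin hangs level; the brown plinth's felt arc is visible from (213,185) over (253,150) to (295,185). I'll fit it.

Run:
```python
from h import *
q=np.load("w12.npy");c=cam("wrist",dict(eef_pos=q[:3],tool_rot=q[3:]))
a=cv2.imread("pics/w12.png").astype(int)
b=a[...,0] if 0 else a[...,2]
# outer rim: table is bright and neutral, wood saturated
s=cv2.cvtColor(a.astype(np.uint8),cv2.COLOR_BGR2HSV)[...,1]
P=np.array([ray(c,x,np.nonzero(s[130:195,x]>90)[0].min()+130,18) for x in range(216,292)])
A=np.c_[2*P,np.ones(len(P))];k=np.linalg.lstsq(A,(P**2).sum(1),rcond=None)[0];print("plinth",k[:2],np.sqrt(k[2]+k[:2]@k[:2]))
s=env.get_state();print(s["eef_pos"])
```

```text
plinth [ 601.67932471 -235.17058428] 44.06057252580742
[ 603.25550263 -231.84412677  148.93392859]
```

```bash
python3 -m crank '[{"twist":[0,0,0],"travel":[0.5,-1.5,-35],"jaw":55},{"twist":[0,0,0],"travel":[0.5,-1.5,-70],"jaw":55},{"twist":[0,0,0],"travel":[0.5,-1.5,-92],"jaw":55},{"twist":[0,0,0],"travel":[0.5,-1.5,-101],"jaw":55},{"twist":[0,0,0],"travel":[0.5,-1.5,-105],"jaw":55}]'
python3 -m crank '[{"twist":[0,0,0],"travel":[0,0,-1],"jaw":55},{"twist":[0,0,0],"travel":[0,0,-2],"jaw":55},{"twist":[0,0,0],"travel":[0,0,-3],"jaw":55},{"twist":[0,0,0],"travel":[0,0,-4],"jaw":55},{"twist":[0,0,0],"travel":[0,0,-5],"jaw":55}]'
python3 -m crank '[{"twist":[0,0,0],"travel":[0,0,-0.3],"jaw":55},{"twist":[0,0,0],"travel":[0,0,-0.6],"jaw":55},{"twist":[0,0,0],"travel":[0,0,-0.6],"jaw":55},{"twist":[0,0,0],"travel":[0,0,-0.6],"jaw":55},{"twist":[0,0,0],"travel":[0,0,-0.6],"jaw":55}]'
```

```text
clock: 29.7
eef_pos: [604.1, -235.2, 44.0]
tool_rot: [0.177, 0.984, -0.0, -0.0]
force: [-0.0, -0.3, -1.1]
gripper_width: 62.1
grasp_force: 44.3
clock: 30.32
eef_pos: [603.5, -235.4, 38.8]
tool_rot: [0.177, 0.984, -0.0, -0.001]
force: [-0.3, 0.3, -0.7]
gripper_width: 62.3
grasp_force: 44.3
clock: 30.95
eef_pos: [603.4, -235.4, 38.3]
tool_rot: [0.177, 0.984, -0.0, -0.001]
force: [-2.6, 0.6, 2.9]
gripper_width: 62.6
grasp_force: 44.7
```

Contact made. I'll release, back off up and toward the middle, and check all four.

```bash
python3 -m crank '[{"twist":[0,0,0],"travel":[0,0,0],"jaw":66},{"twist":[0,0,0],"travel":[0,0,0],"jaw":72},{"twist":[0,0,0],"travel":[0,0,0],"jaw":80},{"twist":[0,0,0],"travel":[0,0,0],"jaw":85},{"twist":[0,0,0],"travel":[0,0,0],"jaw":85}]'
python3 -m crank '[{"twist":[0,0,0],"travel":[0,0,20],"jaw":85},{"twist":[0,0,0],"travel":[0,0,60],"jaw":85},{"twist":[0,0,0],"travel":[0,0,110],"jaw":85},{"twist":[0,0,0],"travel":[0,0,150],"jaw":85},{"twist":[0,0,0],"travel":[0,0,170],"jaw":85}]'
python3 - <<'E'
from h import *
for i in range(4): env.snapshot("scene")
s=env.get_state();a=env.snapshot("wrist");cv2.imwrite("pics/w13.png",a)
lid(a,cam("wrist",s),(602,-235),53,(5,120,60),(18,255,255))
E
python3 -m crank '[{"twist":[0,0,0],"travel":[-20,50,10],"jaw":85},{"twist":[0,0,0],"travel":[-40,100,20],"jaw":85},{"twist":[0,0,0],"travel":[-60,150,30],"jaw":85},{"twist":[0,0,0],"travel":[-80,200,40],"jaw":85},{"twist":[0,0,0],"travel":[-100,240,40],"jaw":85}]'
python3 - <<'E'
from h import *
for i in range(4): t=env.snapshot("top")
w=cv2.imread("pics/w13.png")
cv2.imwrite("pics/fin.png",np.hstack([cv2.resize(w,(400,300)),cv2.resize(t,(400,300))]))
E
```

```text
clock: 31.58
eef_pos: [603.5, -235.4, 38.1]
tool_rot: [0.177, 0.984, -0.0, -0.001]
force: [-0.8, -0.2, -0.1]
gripper_width: 85.2
grasp_force: 0.0
clock: 32.2
eef_pos: [604.8, -235.3, 212.6]
tool_rot: [0.177, 0.984, -0.0, 0.002]
force: [-0.9, -0.4, -0.8]
gripper_width: 84.9
grasp_force: 0.0
ellipse [258. 182.] [46. 48.] -> [ 602.9 -234.6]
clock: 33.08
eef_pos: [502.5, 6.9, 248.0]
tool_rot: [0.176, 0.984, 0.0, -0.001]
force: [0.2, -0.1, -0.8]
gripper_width: 85.0
grasp_force: 0.0
```

View pics/fin.png

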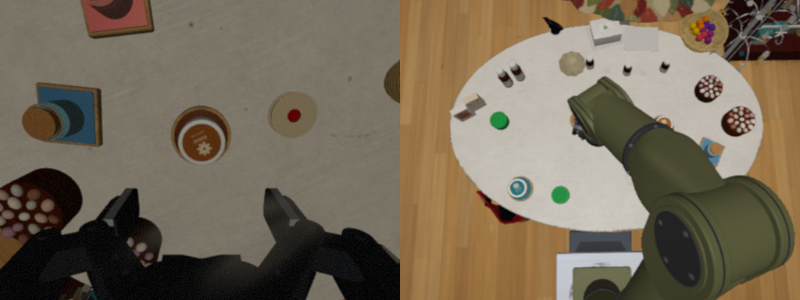

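All four pieces stand on their plinths, and the brown tin is about 1 mm off centre. The spool and the visible green tins haven't moved, so I'm handing it in.

```bash
python3 -c "
from workcell import env
print(env.finish_job())"
```

```text
the job is handed in; nothing more can be done
None
```

The job is handed in: both jars and both tins stand upright and released on the plinths of their own colour, each within about 3 mm of the middle by the camera (the pink jar is furthest off), and I left the spool and straw pot alone; it took about 33 s.

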